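Tilt the shield panel out of its deep bin and stand it on the chassis plate

TASK

Take the aluminium shield panel out of its deep narrow bin: raise the end with the black grip first, so that the panel tilts and slides out from under the keeper plate over the other end of the bin. Stand it upright in the middle of the grey chassis base plate, lengthways along the plate, and let go. Leave the aluminium offcut lying in the other, identical bin.

Things in the scene. Friction and masses are not known exactly. Their poses are not given: they have to be found in the camera images.
- shield_panel: Loose aluminium panel, 0.1 to 0.2 kg: foot 140 (x) x 32 (y) x 4 mm, along its middle an upright web 5 thick, 36 high over all. At the +x end an ear carries a black plastic grip, 30 (x) x 12 thick (y), 60 to 110 mm above the underside, centred at x +55, y 0; pinch it across y from above. Origin: middle of the underside; x along it. Starts on panel_bin's floor, grip towards the bin's +x.
- panel_bin: Fixed plywood bin round the panel, open on top, inside 170 (x) x 44 (y) mm, walls 6, floor 5. Origin: centre of its underside. +x end wall, and side walls from x -5 to +91: 53 mm high over the bench; -x end wall and the rest of the sides: 70. At 20 degrees slope, grip end up, with the panel's lower -x edge at x -65 near the floor, it slides out towards +x with about 9 mm to spare.
- keeper (a point): Middle of the free edge, underside, of the aluminium keeper plate: panel_bin x -35, y 0, 70 mm over the bench. The plate, 4 mm thick, covers the bin's mouth from here to the -x end. It catches the panel's web, so the panel cannot come straight up or out level; the grip end must rise first, over the low +x wall, and once the -x end is out past the keeper it lifts free.
- base_plate: Flat grey chassis base plate fixed on the bench, 190 (x) x 120 (y) x 12 mm, with a flat screw head at each corner. Origin: centre of its underside; x along its length, z up; its top is 12 mm above the bench.
- offcut: Bystander, not to be taken: plain aluminium angle 130 long x 20 x 20 mm, loose, lying lengthways on the floor of a second fixed bin like panel_bin (that bin's centre is within 15 mm of it, and the bin is 182 x 56 mm outside). Origin: middle of its underside; y along its length.

How it is judged:
On the way:
1. the panel is tilted by at least 6 degrees, grip end up, while still at its bin (angle between shield_panel's own z axis and vertical above 0.1 rad and angle between the x axis of shield_panel and the x axis of panel_bin, either way round above 0.1 rad and horizontal distance between shield_panel and panel_bin below 0.1 m), for 0.1 s.
At the end, for the whole second after the job is handed in: The shield panel stands upright (within 6 degrees) and at rest on the base plate, its centre within 20 mm of the plate's centre along and across, its length along the plate's within 11 degrees, either way round; the offcut still lies in its bin, within 30 mm of where it was (x of shield_panel in the frame of base_plate between -0.02 and 0.02 m and y of shield_panel in the frame of base_plate between -0.02 and 0.02 m and z of shield_panel in the frame of base_plate between 0.008 and 0.017 m and angle between shield_panel's own z axis and vertical below 0.1 rad and angle between the x axis of shield_panel and the x axis of base_plate, either way round below 0.2 rad and linear speed of shield_panel below 0.02 m/s and distance of offcut from where it was at the start of the episode below 0.03 m); the robot touches nothing.
It fails at once if the offcut in the other bin was moved by more than 30 mm (distance of offcut from where it was at the start of the episode above 0.03 m).
It also fails if it takes over 48 s, if anything falls off the work surface, if the arm or the gripper's body presses on something with over 40 N, if the wrist force passes 120 N, or if a joint passes its speed limit or range.

ROBOT

A 7-joint arm with a two-finger parallel gripper is mounted at the origin on a cart in front of the work surface, level with it; the furniture and walls round the work are solid. World frame = base frame: x ahead of the robot, y to its left, z up, the work surface at z = 0. Lengths are in m, angles in rad, forces in N, time in s.
With the tool pointing down it reaches from about 0.4 to 0.85 m from the base axis. Payload 6.9 kg.
Tool frame: the origin (TCP) lies between the finger pads; the fingertips stand 17 mm ahead of it and the grasp point (between the pads) lies 2 mm behind it (env.tips_ahead is the z of the fingertips in the tool frame, in m); z points along the fingers, y is the line along which they close (so a half turn about z gives the same grasp; the last joint's range is limited). The gripper opens to 85 mm and grips with 20 to 120 N. Pads are 22 mm wide; open, the fingers measure 114 mm over their backs; the gripper's body (76 mm by 85 mm) begins 54 mm behind the grasp point. The pads swing forward as they close: fully open they stand 13 mm farther back than shut.
Start: joints at [1.317, 0.507, -0.238, 1.5, 0.126, 1.149, -0.155], TCP at [0.22, -0.585, 0.211] pointing down, gripper open.
Joint ranges: [-3.08, 3.08], [-0.24, 2.05], [-1.43, 1.35], [0, 2.5], [-1.52, 4.66], [0.17, 1.96], [-2.89, 2.89]. Speed limits (rad/s): [2.39, 2.39, 3.14, 3.14, 3.14, 3.14, 3.14].

INTERFACE

Orientations are given as a rotation vector (axis times angle).
In Python, from station import env gives the robot as it stands.
- The arm moves only by the tool carry_out, never from a script. Its argument "targets" is a list of rows, each a list of 5 numbers: the closure, from -1 (fully open) to 1 (shut), then the shift along the tool's x, y, z scaled (see below), then the turn about the tool's z scaled (see below). A call has 1 to 5 rows; each row is the pose to reach, as a shift and turn from the pose commanded when the call began, along the tool's axes at that moment, turning the shorter way round; what a row does not reach only later rows make up. The controller multiplies each number of a shift by 0.2 m and each number of a turn by 180 degrees. A row lasts 1/8 s, in which the tool goes at most 62.5 mm and 10.7 degrees, less where a joint would pass 70% of its speed; a pose out of reach is approached as far as the arm can. A call with a number of a shift or a turn outside -1 to 1 is refused whole. A call with a gripper value outside its range is refused whole. The fingers move at their own pace and stop on an object; "squeeze" is the grip in N (left out, the last holds). Time passes only in rows, so rows that repeat a pose let the fingers close. It gives the time, the measured TCP pose, the force, the opening and the grip force at its end, in the units of the state.
- env.get_obs(): the state, without advancing time (a new reading comes with each control period).
- env.grab_frame(name): name is "side" or "top" or "wrist"; returns a dict with "pixels" (480x640x3 uint8, red, green, blue), "mtx" (3x3 intrinsics, pixels), "distortion" ([k1, k2, p1, p2, k3] as OpenCV has them; the pictures are not rectified), "rvec" (rotation vector, rad) and "tvec" (3), from world to camera coordinates, as OpenCV has them. Camera axes: x right, y down, z forward; pixel columns grow to the right and rows downward; lengths in m; the calibration is good to about 2 mm. A picture is of the moment at which its call begins. There is no depth.
- env.job_done(): hands the job in; it is judged then, once.
Trained networks look in the newest picture that a camera, given by its name, has taken for a name from the list of things; names that differ only in an ending like _2 or _b are one class to them, and where a whole thing is asked for, a point or a joint stands for the part that bears it (a point fixed in the world has none). Each returns a list of dicts, best first, with "p" (0 to 1); they miss things now and then, are a little off and sometimes report something else, mostly with a low value. They report only what shows in the picture. A call takes as long as a camera call.
- env.regions_of(camera, target): "region" (480x640 bool, what is visible of it) and "at" ([column, row] in pixels, amid what is visible of it).
The state is a dict: "t": time; "joint_positions": joint angles; "qvel": joint speeds; "effort": joint torques, N m; "eef_pos": TCP position; "orientation": TCP orientation; "force": force on the tool from outside, world axes, zero at the start; "moment": the same for the moment, N m; "width": opening from 0.0 (shut) to 1.0 (fully open); "gripper_force": force on a finger pad.
Only numpy, scipy, OpenCV 4.12 (cv2) and the standard library are available. Lean on these libraries where they do the work, as an engineer would, in place of code of your own. Each camera call takes 0.05 s, during which the arm holds its last target. There are 200 camera calls.

## Working session

There is one attempt and no reset: what is moved stays moved. The work goes in short steps, Python scripts to look and compute and a tool call to move; the robot and the scene stay as the last step left them, time stands still between calls to the robot, and variables do not carry over. Pictures are saved under pics/ and viewed, at most 10 in all, crops included, and the job is handed in when it is done.

Besides the shell and the picture viewer there is one more tool, called after ">>>" as name(argument=value, ...), one argument or row to a line, values as JSON. carry_out: Moves the arm, as the interface text tells. Shifts and turns lie within -1 to 1; 1 stands for 0.2 m of shift or 180 degrees of turn. Its arguments: {"type":"object","properties":{"targets":{"type":"array"},"squeeze":{"type":"number"}},"required":["targets"]}

```bash
mkdir -p pics; ls; python3 - <<'E'
from station import env
import cv2
o=env.get_obs();print(o)
for n in("side","top"):
    f=env.grab_frame(n);cv2.imwrite(f"pics/{n}0.png",f["pixels"][:,:,::-1])
    for t in("shield_panel","panel_bin","base_plate","offcut"):
        print(n,t,[(round(r["p"],2),r["at"],int(r["region"].sum())) for r in env.regions_of(n,t)])
E
```

```text
pics
{'t': 0.0, 'joint_positions': array([ 1.31646059,  0.5083312 , -0.23752539,  1.5011604 ,  0.12569194,
        1.14889767, -0.15479296]), 'qvel': array([ 0.00088046, -0.00014463, -0.0004791 ,  0.00014234, -0.00060812,
       -0.00122475, -0.00019022]), 'effort': array([ 9.29651901e-05, -6.20595646e+01, -2.18668565e+00, -2.49654901e+01,
        1.26300831e-02,  1.18755686e-02,  2.45374622e-05]), 'eef_pos': array([ 0.21980927, -0.58448056,  0.21032434]), 'orientation': array([-3.08913071e+00, -5.61904999e-01,  5.53115637e-04]), 'force': array([ 0.46937195, -0.12960252,  0.51923578]), 'moment': array([ 0.01035369,  0.02066277, -0.0077023 ]), 'gripper_force': 0.0, 'width': 0.9982834199973984}
side shield_panel [(0.89, [301.9, 314.1], 980)]
side panel_bin [(0.95, [343.6, 318.3], 4449)]
side base_plate [(0.56, [299.5, 199.1], 2945)]
side offcut []
top shield_panel [(0.78, [227.2, 233.7], 1003)]
top panel_bin [(0.91, [227.9, 263.4], 2411)]
top base_plate [(0.85, [439.5, 226.6], 6358)]
top offcut [(0.84, [307.6, 227.4], 536)]
```

View pics/top0.png

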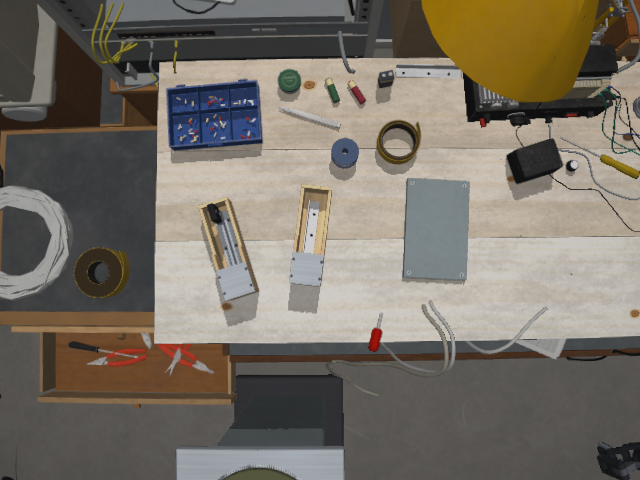

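View pics/side0.png

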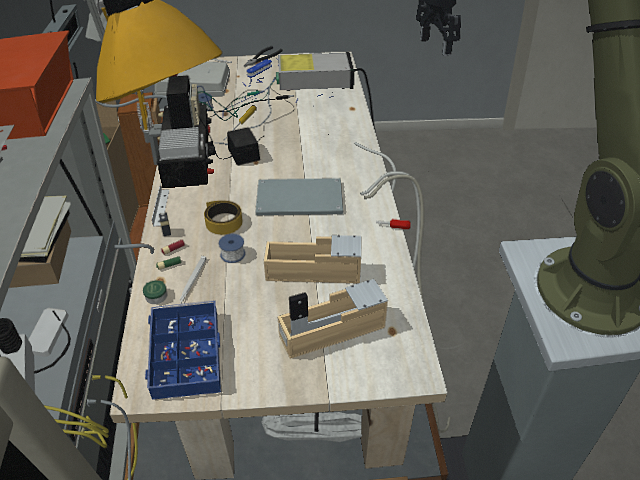

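The top picture shows the panel bin at left (grip about (214,213), keeper at (238,280)), the offcut bin at (310,235) and the base plate at (437,229). The side picture shows the black grip standing at (298,306) in the nearer bin. I'll fit poses from both views.

```bash
cat > h.py <<'E'
import numpy as np, cv2
from station import env
from scipy.optimize import minimize, least_squares
def proj(f,P): return cv2.projectPoints(np.float64(P).reshape(-1,3),f["rvec"],f["tvec"],f["mtx"],f["distortion"])[0][:,0]
def ray(f,uv):
    R=cv2.Rodrigues(f["rvec"])[0]; n=cv2.undistortPoints(np.float64([[uv]]),f["mtx"],f["distortion"])[0,0]
    return -R.T@np.ravel(f["tvec"]), R.T@np.r_[n,1]
def onplane(f,uv,z):
    c,d=ray(f,uv); return c+d*(z-c[2])/d[2]
def place(P,p):
    c,s=np.cos(p[2]),np.sin(p[2]); P=np.float64(P)
    return np.c_[p[0]+c*P[:,0]-s*P[:,1],p[1]+s*P[:,0]+c*P[:,1],P[:,2]]
def box(x0,x1,y0,y1,z0,z1): return [(x,y,z) for x in(x0,x1) for y in(y0,y1) for z in(z0,z1)]
BIN=box(-.091,.091,-.028,.028,0,.053)+box(-.091,-.035,-.028,.028,0,.074)
PLATE=box(-.095,.095,-.06,.06,0,.012)
def hullmask(pts):
    m=np.zeros((1920,2560),np.uint8); cv2.fillConvexPoly(m,cv2.convexHull(np.float32(pts*4+1.5)).astype(np.int32),1); return m
def fit(model,views,p0):
    T=[]
    for f,reg in views:
        n,l,s,_=cv2.connectedComponentsWithStats(reg.astype(np.uint8)); k=1+s[1:,4].argmax()
        ys,xs=np.nonzero(l==k); T.append((f,hullmask(np.c_[xs,ys].astype(float))))
    def cost(p):
        r=0
        for f,t in T:
            m=hullmask(proj(f,place(model,p))); r+=1-(m&t).sum()/(m|t).sum()
        return r
    return minimize(cost,p0,method="Nelder-Mead",options=dict(initial_simplex=np.array(p0)+np.array([[0,0,0],[.01,0,0],[0,.01,0],[0,0,.1]]),xatol=2e-4,fatol=1e-4))
E
python3 - <<'E'
from h import *
F={n:env.grab_frame(n) for n in("side","top")}
for name,uv,uv2,m,z in(("base_plate",(437,229),(437,180),PLATE,.012),("panel_bin",(230,249),(207,201),BIN,.05)):
    f=F["top"];a=onplane(f,uv,z);b=onplane(f,uv2,z)-a
    V=[]
    for n in F:
        r=env.regions_of(n,name)
        print(n,[(q["p"],q["at"]) for q in r]); V.append((F[n],r[0]["region"]))
    p0=[a[0],a[1],np.arctan2(b[1],b[0])]
    print(name,p0)
    for v in (V,V[:1],V[1:]):
        q=fit(m,v,p0);print(q.x.round(4),q.fun)
# grip: dark pixels
L=[]
for n,(u0,u1,v0,v1) in(("side",(280,315,285,325)),("top",(200,228,200,228))):
    g=F[n]["pixels"][v0:v1,u0:u1].max(2)<60
    k,l,s,c=cv2.connectedComponentsWithStats(g.astype(np.uint8)); i=1+s[1:,4].argmax()
    print(n,s[i]+[u0,v0,0,0,0],c[i]+[u0,v0]); L.append(ray(F[n],c[i]+[u0,v0]))
A=sum(np.eye(3)-np.outer(d,d)/(d@d) for c,d in L); b=sum((np.eye(3)-np.outer(d,d)/(d@d))@c for c,d in L)
print("grip",np.linalg.solve(A,b))
E
```

```text
side [(0.98, [298.3, 199.1])]
top [(0.83, [440.8, 227.4]), (0.35, [228.0, 235.2])]
base_plate [np.float64(0.5606449595440656), np.float64(-0.3409933350312438), np.float64(-0.028724385058795265)]
[ 0.5625 -0.3411 -0.0628] 0.05466620546910583
[ 0.5632 -0.3425 -0.0697] 0.03204272363150873
[ 0.5622 -0.3407 -0.0707] 0.01212321381735526
side [(0.97, [342.5, 322.4])]
top [(0.93, [226.7, 261.9]), (0.34, [310.9, 227.4])]
panel_bin [np.float64(0.524256413570131), np.float64(0.04441228453821336), np.float64(0.44916112922141777)]
[0.5264 0.0504 0.2965] 0.051031285004036975
[0.5264 0.0503 0.3011] 0.0150763158202053
[0.5259 0.0512 0.3005] 0.031842170509687295
side [289 293  19  28 423] [298.23640662 306.1678487 ]
top [207 204  15  20 181] [214.20994475 213.35911602]
grip [0.58490306 0.06592089 0.0912333 ]
```

```bash
cat >> h.py <<'E'
def cmd(x,y,z,yaw):
    o=env.get_obs(); R=cv2.Rodrigues(o["orientation"])[0]
    s=R.T@(np.array([x,y,z])-o["eef_pos"])/.2
    ty=np.arctan2(R[1,0],R[0,0]); dt=-(yaw-ty); dt=(dt+np.pi/2)%np.pi-np.pi/2
    print("t",o["t"],"pos",o["eef_pos"].round(4),"yaw",ty.round(4),"tilt",R[2,2].round(5),"F",o["force"].round(1),"w",round(o["width"],3),"shift",s.round(4),"turn",round(dt/np.pi,4))
E
python3 -c "
from h import *
cmd(.585,.066,.2,.298)"
```

```text
t 0.8 pos [ 0.22   -0.585   0.2112] yaw 0.3598 tilt -1.0 F [ 0.4 -0.2 -0.2] w 0.994 shift [ 2.854  -2.4041  0.0559] turn 0.0197
```

>>> carry_out(
  targets=[
    [-1,0.24,-0.2,0,0],
    [-1,0.48,-0.4,0,0],
    [-1,0.72,-0.6,0,0],
    [-1,0.96,-0.8,0,0],
    [-1,0.96,-0.8,0,0],
  ],
  squeeze=20,
)

```text
t: 1.42
eef_pos: [0.3467, -0.3629, 0.2119]
orientation: [-3.088, -0.576, -0.003]
force: [-0.5, -0.7, -0.0]
width: 0.999
gripper_force: 0.0
```

>>> carry_out(
  targets=[
    [-1,0.24,-0.2,0,0],
    [-1,0.48,-0.4,0,0],
    [-1,0.72,-0.6,0,0],
    [-1,0.96,-0.8,0,0],
    [-1,0.96,-0.8,0,0],
  ],
)

```text
t: 2.05
eef_pos: [0.4693, -0.1458, 0.2116]
orientation: [-3.087, -0.574, -0.004]
force: [-1.1, -0.2, -0.9]
width: 1.001
gripper_force: 0.0
```

```bash
python3 -c "
from h import *
cmd(.585,.066,.2,.298)"
```

```text
t 2.05 pos [ 0.4693 -0.1458  0.2116] yaw 0.3679 tilt -1.0 F [-1.1 -0.2 -0.9] w 1.001 shift [ 0.9205 -0.7802  0.0609] turn 0.0223
```

>>> carry_out(
  targets=[
    [-1,0.23,-0.2,0,0.02],
    [-1,0.46,-0.4,0,0.02],
    [-1,0.7,-0.6,0,0.02],
    [-1,0.92,-0.78,0,0.02],
    [-1,0.92,-0.78,0,0.02],
  ],
)

```text
t: 2.68
eef_pos: [0.5854, 0.064, 0.2107]
orientation: [-3.103, -0.472, -0.001]
force: [-0.3, -1.1, -0.2]
width: 0.999
gripper_force: 0.0
```

```bash
python3 - <<'E'
from h import *
f=env.grab_frame("wrist");cv2.imwrite("pics/w1.png",f["pixels"][:,:,::-1])
cmd(.585,.066,.2,.298)
print("tcp axis / pads px",proj(f,[env.get_obs()["eef_pos"],[.585,.066,.115]]))
for t in("shield_panel","panel_bin"):print([(q["p"],q["at"]) for q in env.regions_of("wrist",t)])
E
```

```text
t 2.725 pos [0.5846 0.0607 0.2105] yaw 0.2987 tilt -1.0 F [-0.6 -0.8 -0.2] w 0.998 shift [ 0.0097 -0.0246  0.0527] turn 0.0002
tcp axis / pads px [[323.794202   295.79083996]
 [314.85616185 230.17403145]]
[(0.8, [314.8, 248.8])]
[(0.73, [296.2, 290.6])]
```

View pics/w1.png

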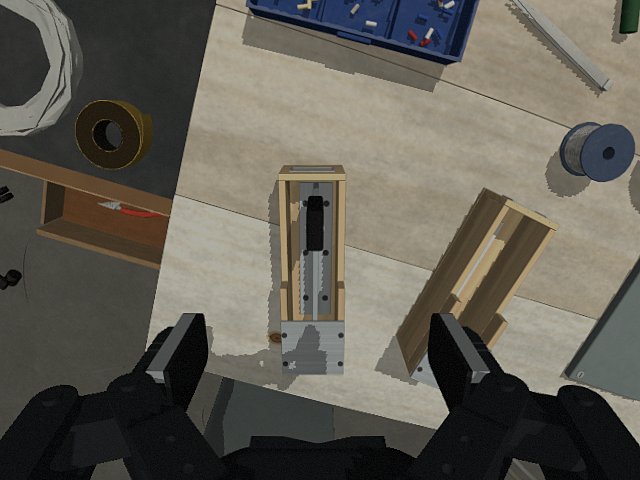

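```bash
python3 - <<'E'
from h import *
f=env.grab_frame("wrist"); o=env.get_obs()
px=f["pixels"][180:265,290:340].max(2)
k,l,s,c=cv2.connectedComponentsWithStats((px<50).astype(np.uint8)); i=1+s[1:,4].argmax(); print(s[i]+[290,180,0,0,0],cv2.minAreaRect(np.argwhere(l==i)[:,::-1].astype(np.float32)))
reg=np.zeros((480,640),bool); reg[180:265,290:340]=l==i
G=box(-.015,.015,-.006,.006,.065,.115)
for p0 in([.585,.066,.298],[.59,.06,.28]):
    q=fit(G,[(f,reg)],p0); print("grip",q.x,q.fun)
r=env.regions_of("wrist","panel_bin")
for q in r: print(q["p"],q["at"]); 
print(fit(BIN,[(f,r[0]["region"])],[.526,.05,.298]))
b=place([(x,y,.053) for x in(.091,) for y in(-.028,.028)]+[(-.091,-.028,.074),(-.091,.028,.074),(-.035,-.028,.074),(-.035,.028,.074)],[.526,.0505,.298]); print(proj(f,b).round(0).tolist())
cmd(q.x[0] if hasattr(q,'x') else .585,.066,.2,.298)
E
```

```text
[296 191  19  61 955] ((15.0, 40.999996185302734), (59.99999237060547, 17.999996185302734), 90.0)
grip [0.583188   0.06641778 0.28940057] 0.06624682087925393
grip [0.58328125 0.06677683 0.31078679] 0.07409620555721541
0.58 [290.2, 285.4]
       message: Optimization terminated successfully.
       success: True
        status: 0
           fun: 0.01384473156102728
             x: [ 5.253e-01  5.088e-02  3.072e-01]
           nit: 31
          nfev: 72
 final_simplex: (array([[ 5.253e-01,  5.088e-02,  3.072e-01],
                       [ 5.252e-01,  5.088e-02,  3.074e-01],
                       [ 5.252e-01,  5.088e-02,  3.073e-01],
                       [ 5.252e-01,  5.088e-02,  3.073e-01]]), array([ 1.384e-02,  1.384e-02,  1.384e-02,  1.384e-02]))
[[339.0, 168.0], [271.0, 168.0], [337.0, 371.0], [276.0, 371.0], [338.0, 317.0], [274.0, 318.0]]
t 2.925 pos [0.5839 0.0577 0.2111] yaw 0.2936 tilt -1.0 F [0.5 0.1 0.8] w 0.999 shift [ 0.0175 -0.0381  0.0557] turn -0.0014
```

```bash
python3 -c "
from h import *
cmd(.5833,.0666,.092,.302)"
```

```text
t 2.925 pos [0.5839 0.0577 0.2111] yaw 0.2936 tilt -1.0 F [0.5 0.1 0.8] w 0.999 shift [ 0.0106 -0.044   0.5957] turn -0.0027
```

>>> carry_out(
  targets=[
    [-1,0.01,-0.04,0.2,0],
    [-1,0.01,-0.04,0.35,0],
    [-1,0.01,-0.04,0.35,0],
    [-1,0.01,-0.04,0.35,0],
  ],
)

```text
t: 3.42
eef_pos: [0.5843, 0.0678, 0.1425]
orientation: [3.107, 0.462, 0.002]
force: [0.5, 0.9, -0.3]
width: 1.002
gripper_force: 0.0
```

```bash
python3 -c "
from h import *
cmd(.5833,.0666,.092,.302)"
```

```text
t 3.425 pos [0.5843 0.0678 0.1425] yaw 0.2954 tilt -1.0 F [ 0.5  0.9 -0.3] w 1.002 shift [-0.007   0.0043  0.2525] turn -0.0021
```

>>> carry_out(
  targets=[
    [-1,-0.005,0.005,0.15,0],
    [-1,-0.005,0.005,0.25,0],
    [-1,-0.005,0.005,0.25,0],
    [0.5,-0.005,0.005,0.25,0],
    [1,-0.005,0.005,0.25,0],
  ],
  squeeze=20,
)

```text
t: 4.05
eef_pos: [0.5839, 0.0676, 0.0926]
orientation: [3.107, 0.464, 0.004]
force: [-0.1, 0.1, 0.3]
width: 0.603
gripper_force: 0.0
```

>>> carry_out(
  targets=[
    [1,0,0,0,0],
    [1,0,0,0,0],
    [1,0,0,0,0],
    [1,0,0,0,0],
    [1,0,0,0,0],
  ],
)

```text
t: 4.68
eef_pos: [0.5833, 0.0674, 0.0915]
orientation: [3.107, 0.465, 0.001]
force: [-0.3, -1.5, 5.0]
width: 0.128
gripper_force: 21.6
```

```bash
python3 -c "
from h import *
cmd(.5833,.0666,.092,.302)"
```

```text
t 4.675 pos [0.5833 0.0674 0.0915] yaw 0.2969 tilt -1.0 F [-0.3 -1.5  5. ] w 0.128 shift [-0.0011  0.0041 -0.0024] turn -0.0016
```

>>> carry_out(
  targets=[
    [1,-0.02,0,-0.027,0],
    [1,-0.04,0,-0.053,0],
    [1,-0.063,0,-0.078,0],
    [1,-0.087,0,-0.102,0],
    [1,-0.087,0,-0.102,0],
  ],
)

```text
t: 5.3
eef_pos: [0.5662, 0.0622, 0.1121]
orientation: [3.107, 0.464, 0.001]
force: [-0.4, -0.5, -1.3]
width: 0.132
gripper_force: 20.9
```

```bash
python3 - <<'E'
from h import *
cmd(.5833,.0666,.092,.302)
f=env.grab_frame("side")["pixels"][220:400,240:440,::-1];cv2.imwrite("pics/s2.png",cv2.resize(f,None,fx=3,fy=3,interpolation=cv2.INTER_CUBIC))
E
```

```text
t 5.3 pos [0.5662 0.0622 0.1121] yaw 0.2967 tilt -1.0 F [-0.4 -0.5 -1.3] w 0.132 shift [0.0881 0.0041 0.1006] turn -0.0017
```

View pics/s2.png

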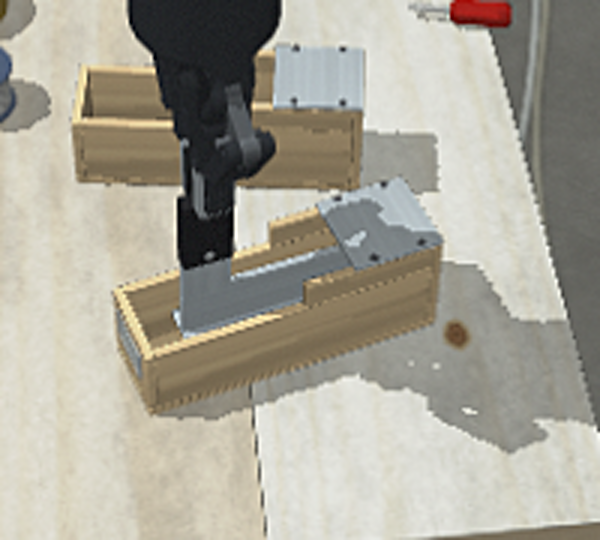

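The side crop shows the panel held by the grip, the foot's +x end at crop (180,333) still behind the low wall, and some tilt; I'll compute which tilt fits.

```bash
cat >> h.py <<'E'
def panel(P,th,o,h=.0885,gx=.055):
    """panel-local (x,z) points, y=0 -> world, given grasp at (gx,h), tilt th, state o"""
    R=cv2.Rodrigues(o["orientation"])[0]; yaw=np.arctan2(R[1,0],R[0,0]); g=o["eef_pos"]+[0,0,.002]
    out=[]
    for x,z in P:
        dx,dz=x-gx,z-h; X=np.cos(th)*dx-np.sin(th)*dz; Z=np.sin(th)*dx+np.cos(th)*dz
        out.append(g+[np.cos(yaw)*X,np.sin(yaw)*X,Z])
    return np.array(out)
E
python3 - <<'E'
from h import *
f=env.grab_frame("side");o=env.get_obs()
for d in(0,3,6,8,10,12):
    P=panel([(.07,.0),(.07,.036),(.07,.06),(.04,.06),(.04,.036),(-.01,.036)],np.radians(d),o)
    print(d,((proj(f,P)-[240,220])*3).round(0).tolist())
E
```

```text
0 [[186.0, 336.0], [184.0, 295.0], [183.0, 267.0], [233.0, 251.0], [234.0, 280.0], [315.0, 255.0]]
3 [[178.0, 337.0], [180.0, 295.0], [181.0, 266.0], [231.0, 253.0], [229.0, 282.0], [310.0, 261.0]]
6 [[171.0, 338.0], [175.0, 295.0], [178.0, 266.0], [228.0, 255.0], [225.0, 284.0], [305.0, 266.0]]
8 [[166.0, 339.0], [172.0, 295.0], [177.0, 266.0], [227.0, 256.0], [222.0, 285.0], [302.0, 269.0]]
10 [[161.0, 339.0], [169.0, 295.0], [175.0, 265.0], [225.0, 257.0], [218.0, 287.0], [298.0, 272.0]]
12 [[156.0, 339.0], [166.0, 295.0], [173.0, 265.0], [223.0, 258.0], [215.0, 288.0], [294.0, 276.0]]
```

Fit says the panel is still level (the pads hold it stiffly) and lifted 20 mm. I'll use the keeper edge as the pivot: shift back to +x, then lift along an arc about that edge.

>>> carry_out(
  targets=[
    [1,0.03,0,0,0],
    [1,0.065,0,0,0],
    [1,0.065,0,-0.043,0],
    [1,0.04,0,-0.08,0],
    [1,0.025,0,-0.1,0],
  ],
)

```text
t: 6.02
eef_pos: [0.5704, 0.0636, 0.1321]
orientation: [3.107, 0.465, -0.001]
force: [-0.9, -0.5, -3.5]
width: 0.129
gripper_force: 19.9
```

>>> carry_out(
  targets=[
    [1,-0.013,0,-0.017,0],
    [1,-0.045,0,-0.05,0],
    [1,-0.078,0,-0.08,0],
    [1,-0.107,0,-0.103,0],
    [1,-0.107,0,-0.103,0],
  ],
)

```text
t: 6.65
eef_pos: [0.5507, 0.0575, 0.1529]
orientation: [3.107, 0.464, 0.002]
force: [0.1, 0.4, -3.0]
width: 0.126
gripper_force: 19.5
```

```bash
python3 - <<'E'
from h import *
cmd(.5833,.0666,.092,.302)
F=env.grab_frame("side");o=env.get_obs()
f=F["pixels"][220:400,240:440,::-1];cv2.imwrite("pics/s3.png",cv2.resize(f,None,fx=3,fy=3,interpolation=cv2.INTER_CUBIC))
for d in(0,5,10,15,20,25):
    P=panel([(.07,.0),(.07,.036),(.07,.06),(.04,.06),(.04,.036),(-.01,.036)],np.radians(d),o)
    print(d,((proj(F,P)-[240,220])*3).round(0).tolist())
E
```

```text
t 6.65 pos [0.5507 0.0575 0.1529] yaw 0.2968 tilt -1.0 F [ 0.1  0.4 -3. ] w 0.126 shift [0.1688 0.0042 0.3046] turn -0.0017
0 [[211.0, 281.0], [210.0, 238.0], [209.0, 208.0], [260.0, 193.0], [260.0, 223.0], [343.0, 198.0]]
5 [[198.0, 283.0], [202.0, 238.0], [205.0, 207.0], [256.0, 195.0], [253.0, 226.0], [334.0, 207.0]]
10 [[186.0, 284.0], [195.0, 238.0], [201.0, 206.0], [252.0, 198.0], [245.0, 230.0], [326.0, 216.0]]
15 [[173.0, 284.0], [187.0, 237.0], [197.0, 205.0], [247.0, 200.0], [237.0, 232.0], [316.0, 224.0]]
20 [[161.0, 283.0], [180.0, 236.0], [194.0, 203.0], [242.0, 202.0], [229.0, 235.0], [306.0, 232.0]]
25 [[150.0, 282.0], [174.0, 234.0], [190.0, 201.0], [238.0, 204.0], [221.0, 236.0], [296.0, 239.0]]
```

View pics/s3.png

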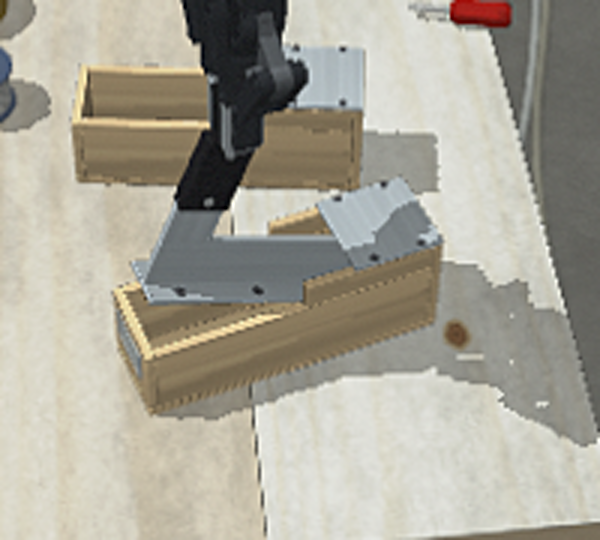

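Tilt is now about 23° (web top runs level at row 237, foot above the low wall). Next I slide it out along the slope.

>>> carry_out(
  targets=[
    [1,0.08,0,-0.025,0],
    [1,0.16,0,-0.055,0],
    [1,0.24,0,-0.085,0],
    [1,0.32,0,-0.115,0],
    [1,0.38,0,-0.14,0],
  ],
)

```text
t: 7.32
eef_pos: [0.6243, 0.0803, 0.1803]
orientation: [-3.107, -0.465, -0.001]
force: [-0.6, -0.9, -1.5]
width: 0.122
gripper_force: 20.3
```

>>> carry_out(
  targets=[
    [1,0.04,0,-0.02,0],
    [1,0.04,0,-0.02,0],
    [1,0.06,0,-0.12,0],
    [1,0.06,0,-0.3,0],
    [1,0.06,0,-0.45,0],
  ],
)

```text
t: 7.95
eef_pos: [0.6343, 0.0832, 0.2712]
orientation: [3.107, 0.465, -0.001]
force: [0.3, -0.2, -1.9]
width: 0.13
gripper_force: 20.3
```

```bash
python3 - <<'E'
from h import *
cmd(.56,-.34,.25,-.067)
F=env.grab_frame("side");o=env.get_obs()
cv2.imwrite("pics/s4.png",F["pixels"][:,:,::-1])
for d in(0,10,20,30):
    P=panel([(.07,.0),(.07,.036),(.07,.06),(.04,.06),(.04,.036),(-.07,.036),(-.07,0)],np.radians(d),o)
    print(d,proj(F,P).round(0).tolist())
E
```

```text
t 7.95 pos [0.6343 0.0832 0.2712] yaw 0.2969 tilt -1.0 F [ 0.3 -0.2 -1.9] w 0.13 shift [-0.9745  1.9146  0.1062] turn 0.1158
0 [[254.0, 277.0], [253.0, 259.0], [251.0, 247.0], [271.0, 242.0], [272.0, 254.0], [340.0, 236.0], [339.0, 253.0]]
10 [[245.0, 277.0], [247.0, 259.0], [248.0, 247.0], [268.0, 244.0], [266.0, 257.0], [333.0, 248.0], [329.0, 265.0]]
20 [[235.0, 277.0], [241.0, 258.0], [245.0, 245.0], [264.0, 246.0], [260.0, 258.0], [324.0, 259.0], [317.0, 276.0]]
30 [[226.0, 275.0], [236.0, 256.0], [243.0, 244.0], [261.0, 247.0], [254.0, 259.0], [314.0, 269.0], [304.0, 286.0]]
```

View pics/s4.png

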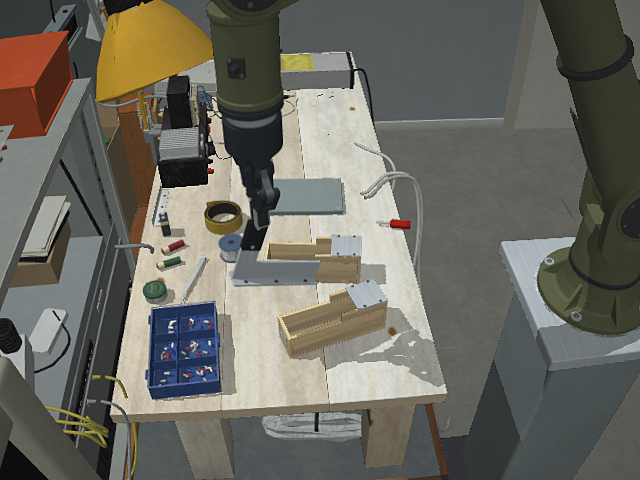

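The panel hangs free at about 22°, web top from (257,260) to (320,262). Carry it over to the plate.

>>> carry_out(
  targets=[
    [1,-0.05,0.15,0,0],
    [1,-0.16,0.35,0,0],
    [1,-0.26,0.55,0,0],
    [1,-0.36,0.75,0,0],
    [1,-0.45,0.95,0,0],
  ],
)

```text
t: 8.62
eef_pos: [0.6033, -0.1262, 0.2698]
orientation: [3.107, 0.464, -0.001]
force: [1.4, -0.6, -1.1]
width: 0.126
gripper_force: 20.4
```

>>> carry_out(
  targets=[
    [1,-0.1,0.2,0,0],
    [1,-0.2,0.4,0,0.03],
    [1,-0.3,0.6,0,0.06],
    [1,-0.4,0.8,0,0.09],
    [1,-0.46,0.95,0,0.115],
  ],
)

```text
t: 9.25
eef_pos: [0.5703, -0.3358, 0.2696]
orientation: [3.139, -0.109, -0.002]
force: [0.3, 1.2, -1.8]
width: 0.123
gripper_force: 20.5
```

>>> carry_out(
  targets=[
    [1,0,0,0,0],
    [1,0,0,0,0],
  ],
)

```text
t: 9.5
eef_pos: [0.5719, -0.3322, 0.2698]
orientation: [-3.139, 0.099, 0.001]
force: [0.2, -0.5, -1.1]
width: 0.126
gripper_force: 20.3
```

```bash
python3 - <<'E'
from h import *
cmd(.5755,-.342,.2,-.067)
F=env.grab_frame("side");o=env.get_obs()
cv2.imwrite("pics/s5.png",cv2.resize(F["pixels"][100:250,200:400,::-1],None,fx=4,fy=4,interpolation=cv2.INTER_CUBIC))
for d in(15,20,25,30):
    P=panel([(.07,.0),(.07,.036),(.07,.06),(.04,.06),(.04,.036),(-.07,.036),(-.07,0)],np.radians(d),o)
    print(d,((proj(F,P)-[200,100])*4).round(0).tolist())
E
```

```text
t 9.5 pos [ 0.5719 -0.3322  0.2698] yaw -0.0631 tilt -1.0 F [ 0.2 -0.5 -1.1] w 0.126 shift [0.0213 0.048  0.3487] turn 0.0012
15 [[296.0, 113.0], [312.0, 54.0], [322.0, 13.0], [381.0, 26.0], [370.0, 66.0], [579.0, 111.0], [559.0, 169.0]]
20 [[282.0, 107.0], [303.0, 49.0], [318.0, 10.0], [375.0, 27.0], [360.0, 66.0], [563.0, 126.0], [539.0, 182.0]]
25 [[269.0, 101.0], [296.0, 44.0], [314.0, 6.0], [369.0, 27.0], [351.0, 65.0], [547.0, 140.0], [517.0, 193.0]]
30 [[256.0, 93.0], [288.0, 39.0], [311.0, 2.0], [364.0, 27.0], [341.0, 64.0], [529.0, 153.0], [495.0, 203.0]]
```

View pics/s5.png

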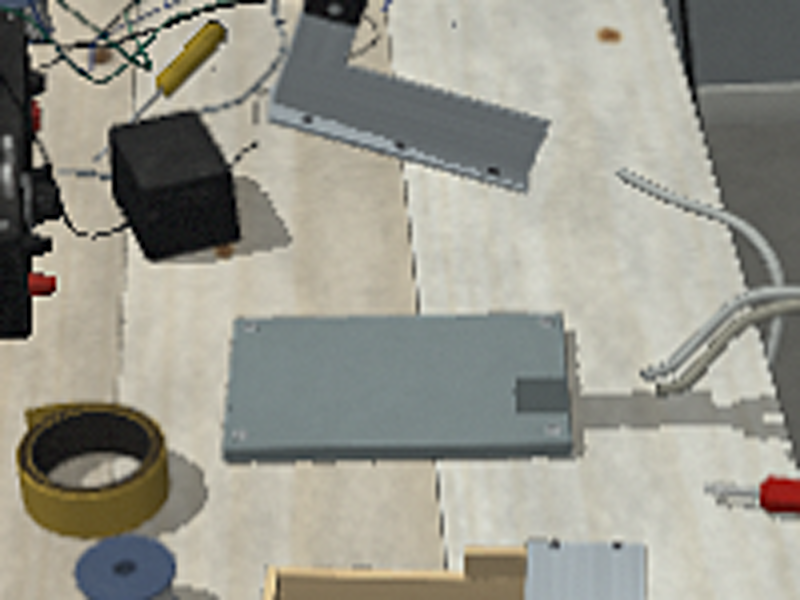

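Panel at about 20°, web top edge (347,65) to (549,122) in the crop, about 5 mm further +x in the pads than modelled. Descend to just above the plate.

>>> carry_out(
  targets=[
    [1,0.018,0.047,0.15,0.001],
    [1,0.018,0.047,0.35,0.001],
    [1,0.018,0.047,0.53,0.001],
    [1,0.018,0.047,0.53,0.001],
    [1,0.018,0.047,0.53,0.001],
  ],
)

```text
t: 10.18
eef_pos: [0.5761, -0.3424, 0.1659]
orientation: [3.139, -0.104, 0.003]
force: [0.1, -0.5, -0.8]
width: 0.126
gripper_force: 20.2
```

```bash
python3 - <<'E'
from h import *
cmd(.575,-.3418,.134,-.067)
E
```

```text
t 10.175 pos [ 0.5761 -0.3424  0.1659] yaw -0.0662 tilt -1.0 F [ 0.1 -0.5 -0.8] w 0.126 shift [-0.006  -0.0026  0.1594] turn 0.0003
```

>>> carry_out(
  targets=[
    [1,-0.005,-0.003,0.12,0],
    [1,-0.005,-0.003,0.16,0],
    [1,0.02,-0.003,0.18,0],
    [1,0.047,-0.003,0.198,0],
    [1,0.047,-0.003,0.198,0],
  ],
)

```text
t: 10.8
eef_pos: [0.5858, -0.3429, 0.1253]
orientation: [3.139, -0.105, 0.003]
force: [0.6, -0.7, 0.4]
width: 0.13
gripper_force: 21.5
```

>>> carry_out(
  targets=[
    [1,0.025,0,0.022,0],
    [1,0.05,0,0.043,0],
    [1,0.072,0,0.066,0],
    [1,0.095,0,0.09,0],
    [1,0.095,0,0.09,0],
  ],
)

```text
t: 11.42
eef_pos: [0.6032, -0.3438, 0.1056]
orientation: [-3.139, 0.105, 0.002]
force: [1.3, -1.2, 2.8]
width: 0.125
gripper_force: 23.2
```

```bash
python3 - <<'E'
from h import *
cmd(.6124,-.3443,.0985,-.067)
F=env.grab_frame("side");o=env.get_obs()
cv2.imwrite("pics/s6.png",cv2.resize(F["pixels"][100:250,200:400,::-1],None,fx=4,fy=4,interpolation=cv2.INTER_CUBIC))
for d in(0,5,10,):
    P=panel([(.07,.0),(.07,.036),(.07,.06),(.04,.06),(.04,.036),(-.07,.036),(-.07,0)],np.radians(d),o,gx=.05)
    print(d,((proj(F,P)-[200,100])*4).round(0).tolist())
E
```

```text
t 11.425 pos [ 0.6032 -0.3438  0.1056] yaw -0.0671 tilt -1.0 F [ 1.3 -1.2  2.8] w 0.125 shift [ 0.0463 -0.0008  0.0356] turn -0.0
0 [[287.0, 366.0], [284.0, 314.0], [281.0, 279.0], [337.0, 278.0], [338.0, 313.0], [539.0, 311.0], [538.0, 363.0]]
5 [[274.0, 364.0], [275.0, 312.0], [277.0, 276.0], [332.0, 279.0], [330.0, 315.0], [530.0, 326.0], [523.0, 378.0]]
10 [[260.0, 360.0], [267.0, 308.0], [273.0, 273.0], [327.0, 280.0], [322.0, 315.0], [519.0, 340.0], [507.0, 391.0]]
```

View pics/s6.png

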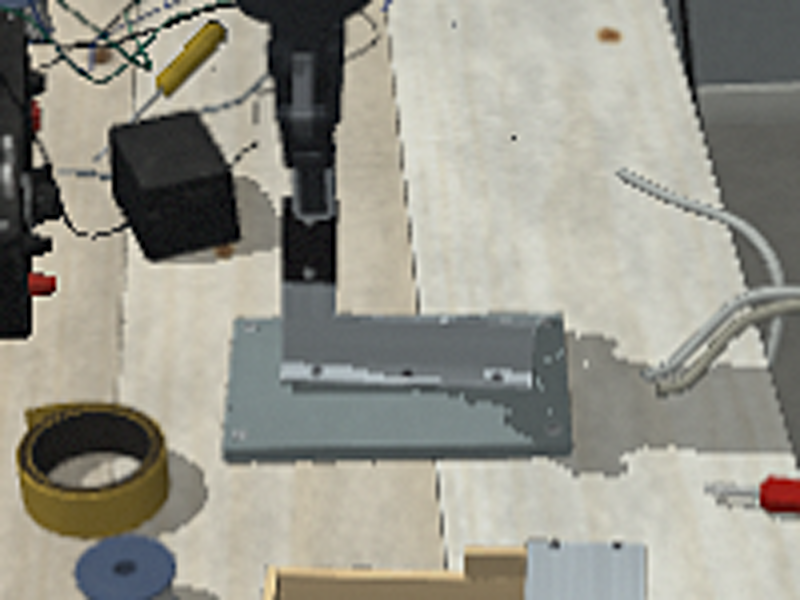

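Only about 2° remains; the foot spans (282–532) against the plate's (231–569). Finish the arc and press gently.

>>> carry_out(
  targets=[
    [1,0.015,0,0.015,0],
    [1,0.025,0,0.025,0],
    [1,0.03,0,0.035,0],
    [1,0.03,0,0.04,0],
    [1,0.03,0,0.04,0],
  ],
)

```text
t: 12.1
eef_pos: [0.6096, -0.3447, 0.0992]
orientation: [3.139, -0.106, 0.001]
force: [0.8, 0.9, 5.2]
width: 0.123
gripper_force: 23.6
```

```bash
python3 - <<'E'
from h import *
cmd(.6124,-.3443,.0985,-.067)
F=env.grab_frame("side")
T=env.grab_frame("top")
A=cv2.resize(F["pixels"][140:230,240:350,::-1],(400,600*0+327),interpolation=cv2.INTER_CUBIC);B=cv2.resize(T["pixels"][170:290,380:490,::-1],(300,327))
cv2.imwrite("pics/s7.png",np.hstack([A,B]))
E
```

```text
t 12.1 pos [ 0.6096 -0.3447  0.0992] yaw -0.0675 tilt -1.0 F [0.8 0.9 5.2] w 0.123 shift [ 0.0139 -0.0028  0.0036] turn -0.0002
```

View pics/s7.png

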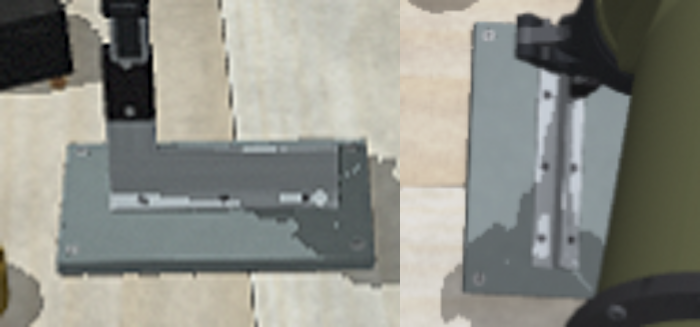

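The panel lies flat, centred within a few mm both ways. Release and retreat.

>>> carry_out(
  targets=[
    [0,0,0,0,0],
    [-1,0,0,0,0],
    [-1,0,0,0,0],
    [-1,0,0,0,0],
    [-1,0,0,0,0],
  ],
)

```text
t: 12.82
eef_pos: [0.6093, -0.3446, 0.0985]
orientation: [-3.14, 0.106, 0.0]
force: [-0.1, 0.0, 0.4]
width: 0.995
gripper_force: 0.0
```

>>> carry_out(
  targets=[
    [-1,0,0,-0.1,0],
    [-1,0,0,-0.3,0],
    [-1,0,0,-0.5,0],
    [-1,0,0,-0.7,0],
    [-1,0,0,-0.7,0],
  ],
)

```text
t: 13.45
eef_pos: [0.611, -0.3452, 0.2427]
orientation: [3.137, -0.106, 0.01]
force: [0.4, -1.0, 0.4]
width: 1.001
gripper_force: 0.0
```

```bash
python3 - <<'E'
from h import *
cmd(.6124,-.3443,.0985,-.067)
PAN=box(-.07,.07,-.016,.016,.012,.016)+box(-.07,.07,-.0025,.0025,.012,.048)+box(.04,.07,-.0025,.0025,.048,.075)+box(.04,.07,-.006,.006,.072,.122)
V=[]
F=env.grab_frame("side"); r=env.regions_of("side","shield_panel"); print([(q["p"],q["at"]) for q in r])
q=fit(PAN,[(F,r[0]["region"])],[.5625,-.341,-.065]); print(q.x,q.fun)
cv2.imwrite("pics/s8.png",cv2.resize(F["pixels"][120:240,200:360,::-1],None,fx=5,fy=5))
E
```

```text
t 13.45 pos [ 0.611  -0.3452  0.2427] yaw -0.0677 tilt -0.99998 F [ 0.4 -1.   0.4] w 1.001 shift [ 0.0022 -0.007   0.7212] turn -0.0002
[(0.57, [285.6, 187.3])]
[ 0.55881761 -0.34560614 -0.00436227] 0.08994199950520909
```

View pics/s8.png

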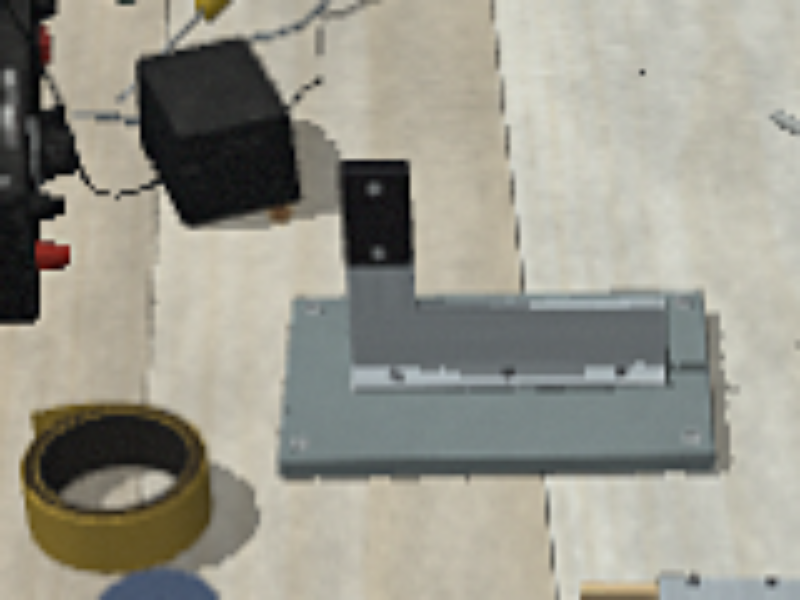

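The panel stands upright and free on the plate, foot (350–666, row 385) within the plate's (288–708), about 4 mm off centre, and the fingers are clear. Handing in.

```bash
python3 -c "
from station import env
print(env.job_done())"
```

```text
the job is handed in; nothing more can be done
None
```

The job is handed in: the shield panel stands upright and released on the base plate, about 4–6 mm off its centre by my image fit and aligned with its length. The offcut was not touched, and `env.job_done()` returned no verdict.

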